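# Hang the plating jig on the sprung hook inside the plating cabinet

## Task

Take the plating jig off its loading stand, reach down through the narrow opening in the cabinet's cover and hang the jig's loop on the copper hook arm inside. Slide it lightly back along the saddle until its bar finds the slot, then press it home past the spring contact so that it sits at the bottom of the slot, let go and come clear. Neither jig nor gripper may touch the cabinet's walls or the frame of the opening, never load the hook with more than 18 N, and leave the things standing round where they are.

Things in the scene. Friction and masses are not known exactly. Their poses are not given: they have to be found in the camera images.
- jig: plating jig, one rigid steel piece, 95 to 150 g. Origin: centre of its round bail bar (6 mm thick, 36 mm long along the jig's y). z up, x across the flat jig. Black ribbed grip block, 12 mm (x) by 22 mm (y), 22 to 62 mm above the bar on a 5 mm stem. At most 44 mm wide (y) and, but for the block, 6 mm thick.
- jig_grip (a point): where to pinch the jig, inside the grip block, 46 mm above the bar; pinch across its 12 mm thickness (the jig's x).
- jig_window (a point): centre of the jig's closed loop under the bar: legs of 5 mm wire at y = +-16 mm (27 mm free between them), lower cross wire 50 mm below the bar. Below the loop a spine reaches to 83 mm below the bar, with a brass ring blank clipped on either side.
- stand: fixed loading stand; the jig hangs on it at the start. Origin at bench level under its arm, which runs along x: flat, 12 mm wide, top at 112 mm, from the post (x = +62 mm, no higher) to an upturned tip at x = -38 mm, top at 125 mm. The bar lies on it at x = -16 to -4 mm, the loop round the arm: lift 20 mm or more, then draw out along -x past the tip. Base 90 mm wide, x = -25 to +85 mm.
- cabinet: bench plating cabinet, fixed, empty and dry: white box 240 (x) by 170 (y) by 168 mm high. Origin: centre of its underside at bench level; front (panel with dial) to its -x, z up.
- housing: walls, floor, anode sheets and cover of the cabinet with the frame of the opening: what may not be touched. Origin and axes as cabinet. Anode sheets inside at y = +-69 mm; floor inside 15 mm above the bench.
- opening (a point): centre of the opening in the cabinet's cover, level with its upper face, 168 mm above the bench. The opening is 180 mm long (cabinet x) by 64 mm wide (cabinet y). With the jig home, the grip block stands from 30 mm below to 10 mm above this level: fingers reach in, the gripper's body stays above.
- hook: copper hook arm inside the cabinet, on its centre line y = 0. Origin and axes as cabinet. 9 mm wide, 106 to 112 mm above the bench, from the back wall forward to the upturned tip. It carries the saddle and springs straight down 1 mm for every 5 N, 6 mm at most.
- hook_tip (a point): top of the hook arm's upturned tip (7 mm thick): cabinet x = -37 mm, y = 0, 133.5 mm above the bench. The jig's loop goes over it from the front: bar above the tip, lower cross wire below the arm (bar centre at 146 mm leaves 8 mm both ways).
- saddle_mid (a point): brass saddle on the hook arm: 13 mm wide, flat top 124 mm above the bench, with a slot across it (along y). It is clamped by hand and its place is not reported: the slot lies anywhere within 12 mm ahead of or behind this point (cabinet x = +20 mm, height 124 mm). The flat top reaches from 40 mm in front of the slot to 36 mm behind, so a bar lowered at x = -2 mm always lands on it ahead of the slot.
- slot_bottom (a point): height of the slot's bottom, 113 mm above the bench (x only roughly, as saddle_mid). Slot: mouth 9.6 mm wide with 45 degree edges, then 7.6 mm between upright walls, 11 mm deep. A sprung contact finger stands out 3 mm from the rear wall 4 mm down: the bar stops on it about 3 mm lower than on the flat, a push of about 7 to 12 N gets it past, and its centre then lies 116 mm above the bench.
- beaker: loose bystander: white beaker, 63 mm across, 74 mm high; origin under its centre.
- loupe: loose bystander: black eye loupe, 35 mm across, 20 mm high; origin under its centre.
- tape: loose bystander: roll of tape lying flat, 96 mm across, 25 mm high; origin under its centre.
- tin: loose bystander: small white round tin with lid, 40 mm across, 18 mm high; origin under its centre.
There are look-alikes about, which are no part of the job. Of the things that look like the stand, the larger one is meant. Leave any blue look-alike of the jig alone.

How it is judged:
By the outcome, as a careful person would: the job done as asked, in the order asked, and still so for the second after the job is handed in, with the robot touching nothing.
It also fails if it takes over 72 s, if anything falls off the work surface, if the arm or the gripper's body presses on something with over 40 N, if the wrist force passes 120 N, or if a joint passes its speed limit or range.

## Robot

A 6-joint arm with a two-finger parallel gripper is mounted at the origin on a cart in front of the work surface, level with it; the furniture and walls round the work are solid. World frame = base frame: x ahead of the robot, y to its left, z up, the work surface at z = 0. Lengths are in mm, angles in degrees, forces in N, time in s.
With the tool pointing down it reaches from about 350 to 775 mm from the base axis. Payload 7.3 kg.
Tool frame: the origin (TCP) lies at the very end of the fingers, on their centre line; the grasp point (between the pads) lies 19 mm behind it; z points along the fingers, y is the direction in which the jaws open and shut (so a half turn about z gives the same grasp; the last joint's range is limited). The gripper opens to 92 mm and grips with 3 to 60 N. Pads are 19 mm wide; open, the fingers measure 130 mm over their backs; the gripper's body (75 mm by 190 mm) begins 47 mm behind the grasp point.
Start: joints at [-82.792, 19.595, 87.324, -0, 73.075, -8.365], TCP at [140.967, -505.74, 226.741] pointing down, gripper open.
Joint ranges: [-145.02, 145.02], [-44.19, 115.74], [2.07, 154.8], [-57.11, 237.11], [16.16, 152.29], [-177.93, 177.93]. Speed limits (degrees/s): [147.25, 147.25, 180, 180, 180, 180].

## Interface

Orientations are given as [roll, pitch, yaw] about the fixed x, y, z axes, in that order (R = Rz(yaw) Ry(pitch) Rx(roll)).
In Python, from cell import robot, claw, get_image, get_time_s, get_qpos, get_qd, get_joint_torque, get_position, get_tcp_rot, get_ft_force, get_moment, get_width gives the robot as it stands. Calls block until the motion is done:
- robot.movep(position, orientation): joint-space move of the TCP to a pose.
- robot.movel(position, frame=None, max_speed=150): straight line of the TCP; frame=None keeps the orientation; max_speed is the mean speed in mm/s.
- robot.move_j(angles): joint-space move.
- claw.gripper_to(opening, grip_force=None): opening from 0.0 (shut) to 1.0 (fully open); grip_force is the grip in N (None keeps the last); returns when the fingers have stopped.
- robot.pause(seconds).
- robot.inverse_kinematics(position, orientation): joint angles nearest the present ones, or None.
- get_image(name): name is "scene" or "top" or "wrist"; returns a dict with "img" (384x512x3 uint8, blue, green, red), "z_map" (384x512 float32, mm along the optical axis (not along the pixel's ray), 0 where there is no reading), "intrinsics" (3x3 intrinsics, pixels), "camera_from_world" (4x4, takes a point from world to camera coordinates). Camera axes: x right, y up, looking along -z (the intrinsics and any distortion apply to the point x, -y, -z); pixel columns grow to the right and rows downward; lengths in mm; the calibration is good to about 2 mm. The wrist camera is an equidistant fisheye: a pixel r from the principal point sees the ray r / f radians off the axis. A picture is of the moment at which its call begins.
A pose or a line that the arm cannot do raises robot.PlanningError and nothing moves.
- robot.finish_job(): hands the job in, once; it reports no verdict.
Readings, each from a call of its own:
- get_time_s(): time.
- get_qpos(): joint angles.
- get_qd(): joint speeds.
- get_joint_torque(): joint torques, N m.
- get_position(): TCP position.
- get_tcp_rot(): TCP orientation.
- get_ft_force(): force on the tool from outside, world axes, zero at the start.
- get_moment(): the same for the moment, N m.
- get_width(): opening from 0.0 (shut) to 1.0 (fully open).
Only numpy, scipy, OpenCV 4.12 (cv2) and the standard library are available. Lean on these libraries where they do the work, as an engineer would, in place of code of your own. Each camera call takes 0.05 s, during which the arm holds its last target. There are 200 camera calls.

## Working session

There is one attempt and no reset: what is moved stays moved. The work goes in short steps, each a Python script; the robot and the scene stay as the last script left them, time stands still between calls to the robot, and variables do not carry over. Pictures are saved under pics/ and viewed, about 8 in all and at most 12, crops included, and the job is handed in when it is done.

```bash
ls; mkdir -p pics
cat > h.py <<'E'
import numpy as np, cv2
from cell import *
def snap(n):
    d=get_image(n); np.savez('pics/'+n+'.npz',**{k:np.asarray(v) for k,v in d.items()}); return d
def load(n): return dict(np.load('pics/'+n+'.npz'))
def world(d,u,v,z=None):
    K=d['intrinsics'];T=np.linalg.inv(d['camera_from_world'])
    ray=np.array([(u-K[0,2])/K[0,0],-(v-K[1,2])/K[1,1],-1.])
    if z is None:
        r=d['z_map'][int(round(v)),int(round(u))]; return (T@np.r_[ray*r,1])[:3]
    o=T[:3,3];r=T[:3,:3]@ray; return o+r*(z-o[2])/r[2]
def cloud(d):
    K=d['intrinsics'];T=np.linalg.inv(d['camera_from_world']);Z=d['z_map']
    v,u=np.mgrid[:Z.shape[0],:Z.shape[1]]
    P=np.stack([(u-K[0,2])/K[0,0]*Z,-(v-K[1,2])/K[1,1]*Z,-Z],-1)@T[:3,:3].T+T[:3,3]
    P[Z==0]=np.nan; return P
def proj(d,p):
    q=d['camera_from_world']@np.r_[p,1];K=d['intrinsics'];return np.array([K[0,0]*q[0]/-q[2]+K[0,2],K[1,1]*-q[1]/-q[2]+K[1,2]])
E
python3 - <<'E'
from h import *
for n in('scene','top'):
    d=snap(n);print(n,d['intrinsics'],np.linalg.inv(d['camera_from_world'])[:3,3], [k for k in d])
    cv2.imwrite(f'pics/{n}1.png',cv2.resize(d['img'],(800,600),interpolation=cv2.INTER_CUBIC))
print(get_time_s())
E
```

```text
pics
scene [[349.00612776   0.         255.82691518]
 [  0.         349.00612776 191.54433238]
 [  0.           0.           1.        ]] [-172.78122758  337.08308903  455.91830861] ['img', 'z_map', 'intrinsics', 'camera_from_world']
top [[496.68331672   0.         249.890297  ]
 [  0.         496.68331672 198.61173466]
 [  0.           0.           1.        ]] [  73.25225879 -240.43144796 1256.3129099 ] ['img', 'z_map', 'intrinsics', 'camera_from_world']
0.1
```

View pics/scene1.png

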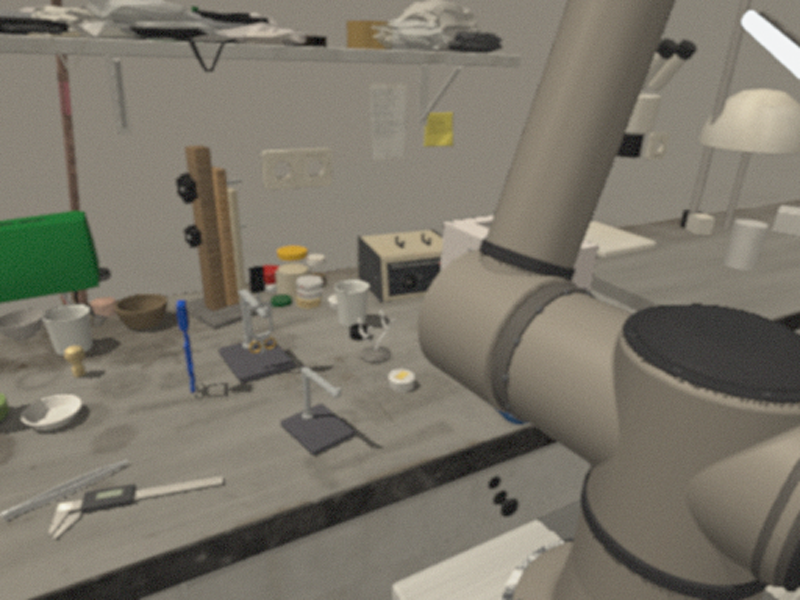

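View pics/top1.png

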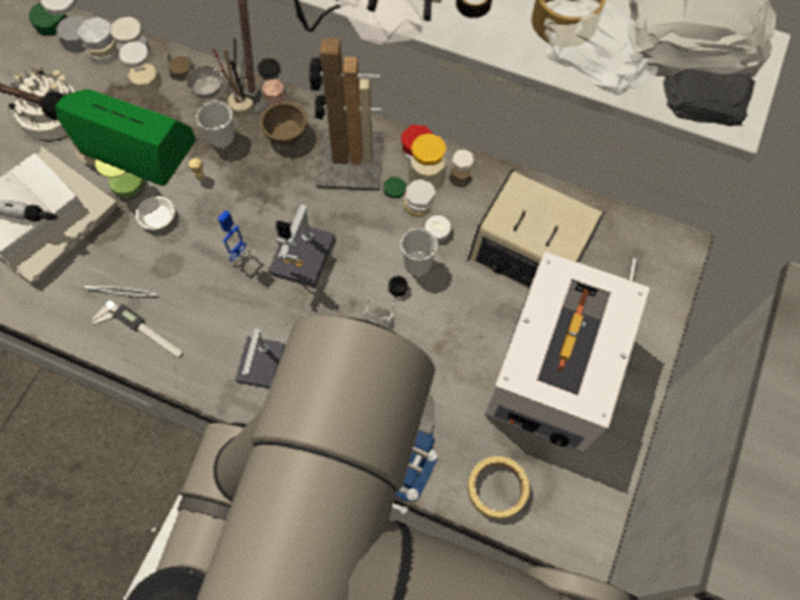

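The top view shows these candidates, by 800x600 pixel:
- **Stands:** the one at (303,245) is larger and carries a jig with a black block. The one at (262,360) is smaller and empty.
- **Jigs:** there is a blue look-alike at (232,235).
- **Cabinet and bystanders:** cabinet at (570,350), tape at (498,487), beaker at (420,250), loupe at (398,286), tin near (437,230).

The stand at (303,245) fits the description, so I'll confirm it in one enlarged crop.

Run:
```python
from h import *
t=load('top');s=load('scene')
a=cv2.resize(t['img'][120:200,150:230],(400,400),interpolation=cv2.INTER_CUBIC)
b=cv2.resize(s['img'][175:245,130:200],(400,400),interpolation=cv2.INTER_CUBIC)
c=cv2.resize(t['img'][155:295,305:425],(0,0),fx=200/140,fy=200/140)
cv2.imwrite('pics/crop1.png',np.hstack([a,b]))
P=cloud(t)
def blob(lo,hi,x0,x1,y0,y1):
    m=np.zeros(P.shape[:2],bool);m[y0:y1,x0:x1]=1
    m&=(P[...,2]>lo)&(P[...,2]<hi); return P[m]
for nm,args in dict(cab=(160,176,300,430,150,310),stand=(107,117,160,225,120,190),block=(125,190,160,225,120,190),base=(3,30,160,225,120,190)).items():
    q=blob(*args); r=cv2.minAreaRect(q[:,:2].astype(np.float32)); print(nm,len(q),q.mean(0).round(1),r, np.percentile(q[:,2],[5,50,95]).round(1))
for nm,u,v in [('beaker',268,160),('loupe',254,183),('tin',280,146),('tape',319,312),('jigblue',148,150),('blk',182,147)]:
    print(nm,world(t,u,v).round(1))
```

```text
cab 5035 [ 576.5 -324.4  168.4] ((582.9306640625, -323.28265380859375), (242.4359130859375, 170.7149200439453), 1.4566372632980347) [164.7 168.5 172. ]
stand 153 [599.4 166.4 112.4] ((597.4750366210938, 170.65293884277344), (111.18396759033203, 33.72357177734375), 14.214739799499512) [108.5 112.5 116.1]
block 102 [572.1 162.6 163. ] ((564.6253051757812, 165.90435791015625), (21.572063446044922, 37.205936431884766), 80.04549407958984) [137.1 166.5 179. ]
base 1445 [622.4 168.4   9.4] ((637.43896484375, 184.67181396484375), (228.26150512695312, 188.91539001464844), 24.564451217651367) [ 3.2 10.  16.6]
beaker [705.8 -25.4   4.7]
loupe [624.4 -17.    2.4]
tin [755.7 -41.4  15.7]
tape [ 360.2 -307.2    4. ]
jigblue [599.7 304.    2.5]
blk [570.4 157.2 170.7]
```

View pics/crop1.png

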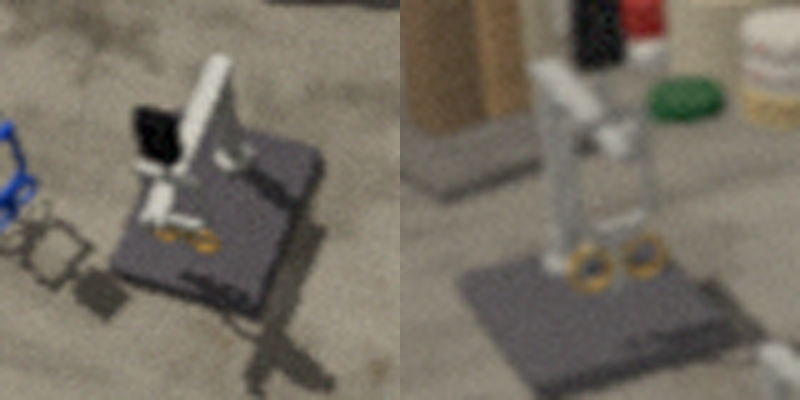

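Confirmed: the larger stand at (303,245) holds the steel jig with the black block. In the crop its arm runs from post (218,65) to tip (150,220). The blue jig lies to its left and will be left alone. Next I'll refine the poses and look with the wrist camera.

Run:
```python
from h import *
t=load('top');P=cloud(t)
for n,u,v,z in [('post',150+218/5,120+65/5,112),('tip',150+152/5,120+215/5,125),('tip2',150+160/5,120+200/5,112)]: print(n,world(t,u,v,z).round(1))
for n,p in [('baseL',(118,268)),('baseF',(260,315)),('baseR',(322,155))]: print(n,world(t,150+p[0]/5,120+p[1]/5,8).round(1))
# cabinet top corners via white mask
m=(t['img'].min(2)>150)&(abs(P[...,2]-168)<12); m[:,:300]=0;m[:150]=0
m=cv2.morphologyEx(m.astype(np.uint8),cv2.MORPH_OPEN,np.ones((3,3)))
c=max(cv2.findContours(m,cv2.RETR_EXTERNAL,cv2.CHAIN_APPROX_NONE)[0],key=cv2.contourArea)[:,0]
q=np.array([world(t,u,v,168)[:2] for u,v in c],np.float32);print(cv2.minAreaRect(q))
# dark opening
m=np.zeros(t['img'].shape[:2],np.uint8);cv2.fillPoly(m,[c],1);
d=((t['img'].max(2)<110)|(t['img'].max(2).astype(int)-t['img'].min(2)>60))&(m>0)
d=cv2.morphologyEx(d.astype(np.uint8),cv2.MORPH_CLOSE,np.ones((5,5)))
c=max(cv2.findContours(d,cv2.RETR_EXTERNAL,cv2.CHAIN_APPROX_NONE)[0],key=cv2.contourArea)[:,0]
q=np.array([world(t,u,v,168)[:2] for u,v in c],np.float32);print('open',cv2.minAreaRect(q))
# obstacles tall
Z=P[...,2]
for n,(x0,x1,y0,y1) in dict(wood=(200,250,20,125),green=(30,125,50,120),midtop=(120,300,0,110)).items():
    q=P[y0:y1,x0:x1].reshape(-1,3);q=q[q[:,2]>60];print(n,np.nanpercentile(q,[1,50,99],axis=0).round(0).tolist())
for yaw in (90,-90,75,-75,105,-105):
  for p in ([566,165,300],[566,165,142],[600,-323,240],[530,-323,240]):
    for o in ([180,0,yaw],): 
        r=robot.inverse_kinematics(p,o);print(yaw,p,None if r is None else np.round(r,0))
print(get_tcp_rot())
```

```text
post [647.8 169.4 112. ]
tip [547.6 156.7 125. ]
tip2 [562.6 161.4 112. ]
baseL [559.1 200.3   8. ]
baseF [564.5 114.6   8. ]
baseR [670.  125.9   8. ]
((583.16015625, -323.0145263671875), (240.70423889160156, 170.0711212158203), 1.453092098236084)
open ((583.2006225585938, -323.982666015625), (175.38807678222656, 60.07258987426758), 1.4812027215957642)
wood [[718.0, 50.0, 63.0], [828.0, 173.0, 179.0], [962.0, 293.0, 494.0]]
green [[544.0, 363.0, 62.0], [590.0, 450.0, 242.0], [724.0, 730.0, 269.0]]
midtop [[721.0, -42.0, 62.0], [874.0, 153.0, 174.0], [963.0, 551.0, 501.0]]
90 [566, 165, 300] [ 9. 24. 69. -0. 87.  9.]
90 [566, 165, 142] [ 9. 31. 84. -0. 66.  9.]
90 [600, -323, 240] [-35.  37.  57.   0.  86. -35.]
90 [530, -323, 240] [-38.  29.  70.   0.  81. -38.]
-90 [566, 165, 300] [   9.   24.   69.    0.   87. -171.]
-90 [566, 165, 142] [   9.   31.   84.   -0.   66. -171.]
-90 [600, -323, 240] [-35.  37.  57.  -0.  86. 145.]
-90 [530, -323, 240] [-38.  29.  70.  -0.  81. 142.]
75 [566, 165, 300] [ 9. 24. 69. -0. 87. 24.]
75 [566, 165, 142] [ 9. 31. 84. -0. 66. 24.]
75 [600, -323, 240] [-35.  37.  57.   0.  86. -20.]
75 [530, -323, 240] [-38.  29.  70.   0.  81. -23.]
-75 [566, 165, 300] [  9.  24.  69.  -0.  87. 174.]
-75 [566, 165, 142] [  9.  31.  84.  -0.  66. 174.]
-75 [600, -323, 240] [-35.  37.  57.  -0.  86. 130.]
-75 [530, -323, 240] [-38.  29.  70.  -0.  81. 127.]
105 [566, 165, 300] [ 9. 24. 69.  0. 87. -6.]
105 [566, 165, 142] [ 9. 31. 84. -0. 66. -6.]
105 [600, -323, 240] [-35.  37.  57.   0.  86. -50.]
105 [530, -323, 240] [-38.  29.  70.   0.  81. -53.]
-105 [566, 165, 300] [   9.   24.   69.    0.   87. -156.]
-105 [566, 165, 142] [   9.   31.   84.    0.   66. -156.]
-105 [600, -323, 240] [-35.  37.  57.  -0.  86. 160.]
-105 [530, -323, 240] [-38.  29.  70.  -0.  81. 157.]
[-1.79922961e+02 -1.30028093e-02  1.55716097e+01]
```

Run:
```python
from h import *
robot.movep([560,-330,360],[180,0,91.5]); d=snap('wrist');np.savez('pics/w_cab.npz',**d)
T=snap('top')
robot.movep([560,150,330],[180,0,96]); e=snap('wrist');np.savez('pics/w_st.npz',**e)
print(np.linalg.inv(e['camera_from_world']).round(3),e['intrinsics'],get_time_s(),get_position(),get_ft_force())
cv2.imwrite('pics/w.png',np.vstack([d['img'],e['img']])[:, :]) 
cv2.imwrite('pics/w.png',cv2.resize(np.hstack([d['img'][:, 60:452],e['img'][:,60:452]]),(784,384)))
```

```text
[[ 9.95000e-01 -9.90000e-02 -2.70000e-02  5.53214e+02]
 [ 1.03000e-01  9.62000e-01  2.51000e-01  2.16476e+02]
 [ 1.00000e-03 -2.52000e-01  9.68000e-01  4.86622e+02]
 [ 0.00000e+00  0.00000e+00  0.00000e+00  1.00000e+00]] [[297.31863964   0.         255.25838787]
 [  0.         297.31863964 193.38274003]
 [  0.           0.           1.        ]] 3.725 [560.46121707 148.92148534 329.96392399] [-0.44397366 -0.19802296 -0.17926619]
```

View pics/w.png

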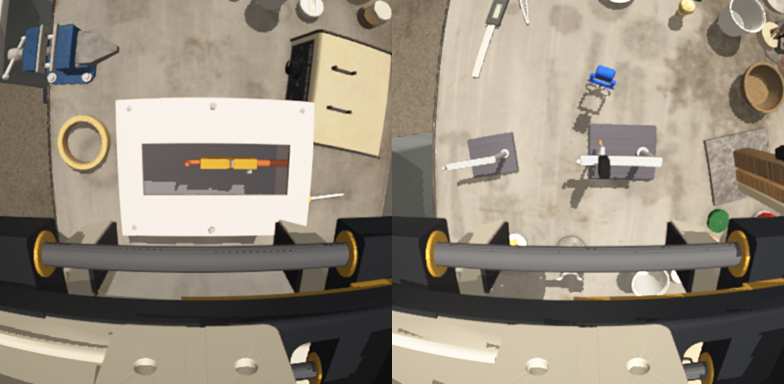

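The left half shows the opening, with the hook and saddle at about (230,163) and what looks like the slot seam at (231,163). The right half shows the stand at (622,152), with its arm from (580,161) to (660,161) and the black block at (604,163). I'll enlarge both.

Run:
```python
from h import *
d=np.load('pics/w_cab.npz');e=np.load('pics/w_st.npz')
a=cv2.resize(d['img'][130:205,190:360],(0,0),fx=4.7,fy=4,interpolation=cv2.INTER_CUBIC)[:, :799]
b=cv2.resize(e['img'][115:190,235:345],(0,0),fx=7.26,fy=4,interpolation=cv2.INTER_CUBIC)[:, :799]
a=cv2.resize(a,(799,300));b=cv2.resize(b,(799,300))
cv2.imwrite('pics/crop2.png',np.vstack([a,b]))
```

```text
(no output)
```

View pics/crop2.png

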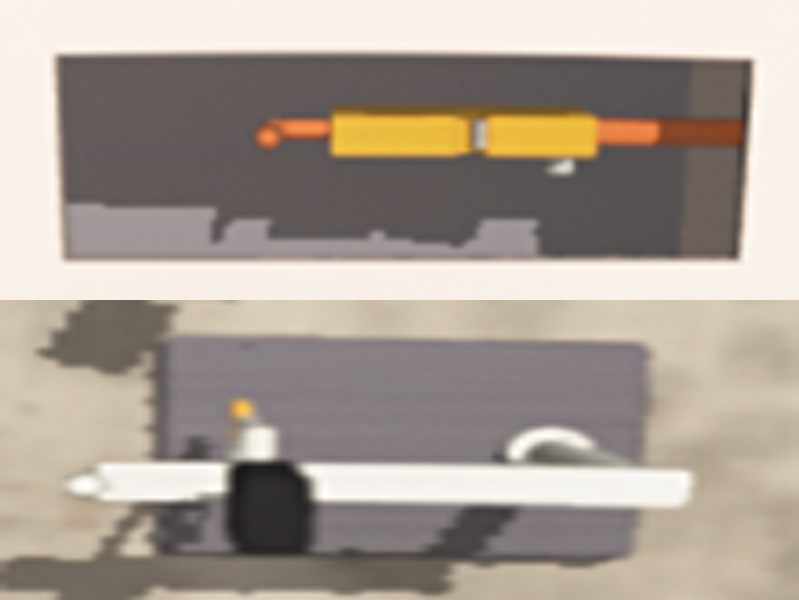

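```bash
cat >> h.py <<'E'
def fish(d,u,v,z):
    K=d['intrinsics'];T=np.linalg.inv(d['camera_from_world'])
    x,y=u-K[0,2],v-K[1,2];r=np.hypot(x,y);th=r/K[0,0]
    ray=T[:3,:3]@np.array([x/r*np.sin(th),-y/r*np.sin(th),-np.cos(th)])
    o=T[:3,3];return o+ray*(z-o[2])/ray[2]
E
python3 - <<'E'
from h import *
d=np.load('pics/w_cab.npz');e=np.load('pics/w_st.npz')
f=lambda u,v,z:fish(d,190-.5+u/4.7,130-.5+v/4,z)
g=lambda u,v,z:fish(e,235-.5+u/7.264,115-.5+(v-300)/4,z)
q=np.array([f(*p,168)[:2] for p in[(57,57),(752,60),(740,260),(66,260)]],np.float32);print(q,q.mean(0),cv2.minAreaRect(q))
C=np.array([583.2,-323.2]);a=np.radians(1.46);R=np.array([[np.cos(a),-np.sin(a)],[np.sin(a),np.cos(a)]])
for n,p in dict(tip=(268,135,133.5),sadF=(331,134,124),sadB=(598,136,124),slot=(479,135,124)).items():
    w=f(*p);print(n,w.round(1),'in cab',(R.T@(w[:2]-C)).round(1))
for n,p in dict(tip=(90,485,124),armF=(115,483,112),armPost=(690,487,112),armmid=(450,485,112),bTop=(272,510,177),bTL=(232,552,177),bTR=(312,552,177),baseFL=(165,340,8),baseBL=(645,345,8),baseBR=(635,555,8),baseFR=(158,555,8)).items(): print(n,g(*p).round(1))
# same base/cover consistency against top camera
P=load('top')
E
```

```text
[[ 494.9126  -294.75528]
 [ 672.4041  -290.0358 ]
 [ 674.5786  -352.60892]
 [ 496.54135 -356.81488]] [ 584.60913 -323.5537 ] ((584.7448120117188, -323.6514892578125), (178.0863037109375, 62.60862731933594), 1.5033822059631348)
tip [ 547.7 -322.6  133.5] in cab [-35.5   1.5]
sadF [ 565.3 -323.4  124. ] in cab [-17.9   0.3]
sadB [ 642.2 -321.6  124. ] in cab [59.   0.1]
slot [ 607.5 -322.5  124. ] in cab [24.3  0.1]
tip [549.  162.6 124. ]
armF [553.1 161.9 112. ]
armPost [655.3 172.1 112. ]
armmid [611.8 167.6 112. ]
bTop [576.6 166.6 177. ]
bTL [572.  154.7 177. ]
bTR [583.7 156.  177. ]
baseFL [558.2 205.7   8. ]
baseBL [665.  216.6   8. ]
baseBR [674.9 129.8   8. ]
baseFR [565.8 118.1   8. ]
```

Run:
```python
from h import *
O=[180,0,96]
claw.gripper_to(0.6,45)
robot.movep([576.3,165.5,230],O)
robot.movel([576.3,165.5,185],max_speed=100);print(get_position(),get_tcp_rot())
robot.movel([576.3,165.5,142],max_speed=60);robot.pause(.2)
print(get_position(),get_tcp_rot(),get_ft_force())
claw.gripper_to(0,45);robot.pause(.2)
print('w',get_width()*92,get_ft_force(),get_time_s())
robot.movel([576.3,165.5,147],max_speed=30);print(get_ft_force())
robot.movel([576.3,165.5,169],max_speed=60);robot.pause(.2);print(get_position(),get_ft_force())
d=snap('wrist');s=snap('scene');print(get_time_s())
cv2.imwrite('pics/held.png',np.hstack([cv2.resize(d['img'][90:290,180:380],(400,400)),cv2.resize(s['img'][140:240,110:210],(400,400),interpolation=cv2.INTER_CUBIC)]))
```

```text
[576.95768506 165.48244426 186.34454489] [ 1.79875057e+02 -6.54711029e-03  9.59893211e+01]
[576.51770304 165.53724659 142.43101913] [ 1.79952632e+02 -2.69478880e-03  9.59995299e+01] [ 0.27229443 -0.6196474  -0.58798882]
w 11.781557674966006 [ 0.5302593  -0.13556984 -0.44322294] 7.6083
[ 0.43208777 -0.86117519 -1.59179572]
[576.07938977 165.45650844 168.61190907] [ 0.59542921 -0.41977976 -0.1286321 ]
8.7417
```

View pics/held.png

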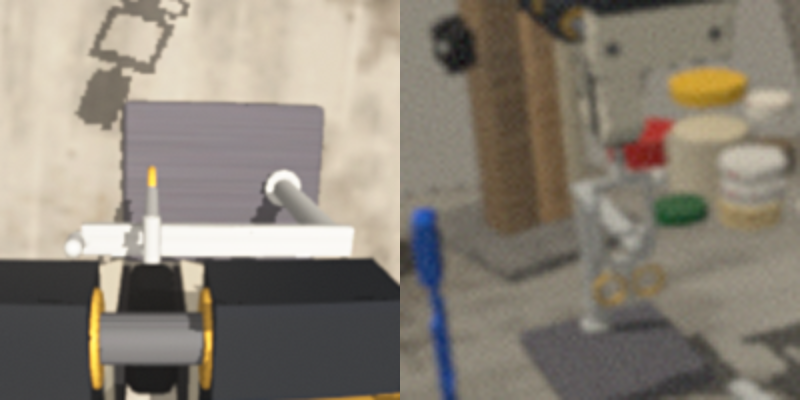

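The jig is held with the black block between the fingers. In the wrist crop the bar end is near (152,217) and the cross wire has lifted under the arm. I'll check the jig's y offset from the bar end, then draw it out.

Run:
```python
from h import *
d=load('wrist')
q=fish(d,180+152/2,90+217/2,144);print('bar end',q)
x=np.array([np.cos(np.radians(6)),np.sin(np.radians(6))]);n=np.array([-x[1],x[0]])
print('along x,y of tool:',(q[:2]-[576.1,165.5])@x,(q[:2]-[576.1,165.5])@n)
p=np.array([576.3,165.5]);p2=p-48*x
robot.movel([*p2,169],max_speed=100)
robot.movel([*p2,290],max_speed=150);robot.pause(.3)
f=[]
for i in range(10): f.append(get_ft_force()); robot.pause(.03)
print(np.mean(f,0),np.std(f,0),get_width()*92)
d=snap('wrist');t=snap('top');s=snap('scene');print(get_position(),get_time_s())
cv2.imwrite('pics/held2.png',np.hstack([cv2.resize(d['img'][90:290,180:380],(400,400)),cv2.resize(s['img'][100:220,80:200],(400,400),interpolation=cv2.INTER_CUBIC)]))
```

```text
bar end [574.7584238  182.64324722 144.        ]
along x,y of tool: 0.45773037895703206 17.18956762077037
[-0.12486353  0.24398406 -1.24584372] [0.5206381  0.66626381 0.34865919] 12.007467023876664
[528.58203847 160.47119277 290.02586666] 11.1167
```

View pics/held2.png

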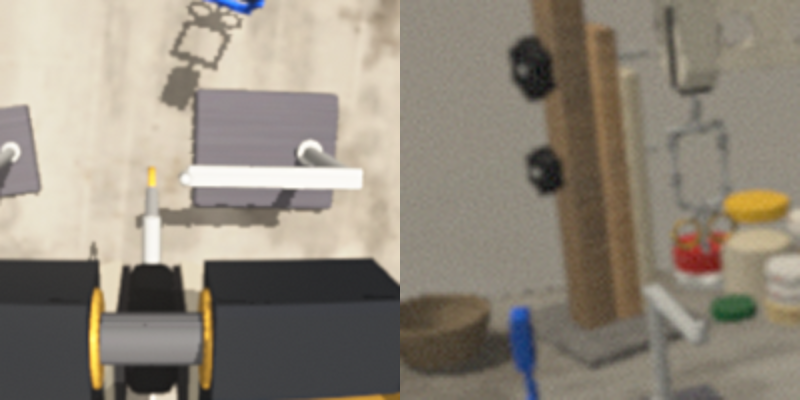

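The jig is clear of the stand, centred in the grip to within about 1 mm, and weighs about 1.25 N. Next is the cabinet, to just above the opening.

```bash
cat >> h.py <<'E'
C=np.array([584.,-323.4]);a_=np.radians(1.48);RC=np.array([[np.cos(a_),-np.sin(a_)],[np.sin(a_),np.cos(a_)]])
def W(x,barz,y=0.): return [*(C+RC@[x,y]),barz+27.3]
def F(n=8):
    f=[]
    for i in range(n): f.append(get_ft_force()); robot.pause(.012)
    return np.mean(f,0)
E
python3 - <<'E'
from h import *
robot.movep(W(-58,290),[180,0,91.48])
robot.movel(W(-58,262),max_speed=80);robot.pause(.3)
d=snap('wrist');t=snap('top');print(get_position(),get_tcp_rot(),W(-58,262),F(),get_time_s(),get_width()*92)
cv2.imwrite('pics/ab.png',np.hstack([cv2.resize(d['img'][100:300,150:350],(400,400)),cv2.resize(t['img'][150:300,300:450],(400,400),interpolation=cv2.INTER_CUBIC)]))
E
```

```text
[ 526.04652235 -324.96836957  289.55750959] [1.79980722e+02 1.59736030e-02 9.14775199e+01] [np.float64(526.0193487100138), np.float64(-324.8980240281833), 289.3] [ 0.14287161 -0.00284352 -1.19590616] 13.85 11.655948598731362
```

View pics/ab.png

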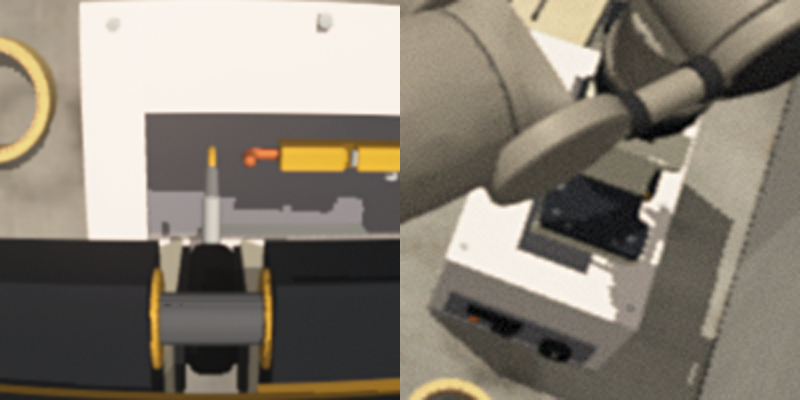

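The jig is above the front part of the opening, ahead of the hook tip at crop (250,157). The free gaps look right, so I'll go down, hang the loop and lower it until contact.

Run:
```python
from h import *
f0=F(12);print('f0',f0)
for z in (220,180,146):
    robot.movel(W(-58,z),max_speed=60);robot.pause(.15);f=F()-f0;print(z,f.round(2))
    if np.abs(f).max()>2.5: raise SystemExit('contact')
for x in (-45,-30,-15,-2):
    robot.movel(W(x,146),max_speed=50);robot.pause(.1);f=F()-f0;print(x,f.round(2))
    if np.abs(f).max()>2.5: raise SystemExit('contact')
robot.movel(W(-2,130),max_speed=40);robot.pause(.15);b=F(15);print('b',b-f0)
z=130
while z>123:
    z-=.5;robot.movel(W(-2,z),max_speed=15);f=F()-b;print(z,round(get_position()[2]-27.3,2),f.round(2))
    if f[2]>2: break
np.save('f0.npy',b);print(get_time_s(),get_position())
```

```text
f0 [ 0.1020583   0.17052458 -1.08010915]
220 [-0.2  -0.09 -0.09]
180 [-0.17 -0.35 -0.31]
146 [-0.06 -0.07 -0.41]
-45 [-0.25 -0.14 -0.22]
-30 [-0.14 -0.14 -0.23]
-15 [-0.17 -0.16 -0.11]
-2 [-0.18 -0.01 -0.17]
b [-0.0845425  -0.03457994 -0.10395299]
129.5 129.48 [ 0.   -0.15 -0.11]
129.0 128.97 [ 0.02 -0.16 -0.11]
128.5 128.47 [-0.09 -0.34 -0.28]
128.0 127.97 [ 0.26 -0.32  0.09]
127.5 127.47 [0.04 0.08 0.01]
127.0 126.97 [-0.37 -0.18 -0.06]
126.5 126.5 [-0.42 -0.02  0.04]
126.0 126.15 [-0.29  0.03  1.01]
125.5 125.76 [-0.65  0.1   2.84]
23.0417 [ 582.03818534 -323.51954354  153.06121116]
```

Run:
```python
from h import *
b=np.load('f0.npy');x,z=-2.,125.5
while x<36:
    x+= 2 if x<14 else .7
    robot.movel(W(x,z),max_speed=15);f=F()-b
    print(round(x,1),round(z,2),(C*0+RC.T@(np.array(get_position()[:2])-C)).round(2),round(get_position()[2]-27.3,2),f.round(1))
    if f[2]>4.5 : z+=.3
    elif f[2]<1.5:
        while f[2]<1.5 and z>121: z-=.4;robot.movel(W(x,z),max_speed=15);f=F()-b
        print('  lowered to',round(z,2),f.round(1))
    if z<124.6 or abs(f[0])>5: break
np.save('xz.npy',[x,z]);print(get_time_s())
```

```text
0.0 125.5 [-0.02 -0.13] 125.58 [-1.5 -0.1  3.8]
2.0 125.5 [ 2.11 -0.06] 125.56 [-1.4 -0.4  3.6]
4.0 125.5 [ 4.13 -0.  ] 125.53 [-1.4 -0.4  3.9]
6.0 125.5 [6.14 0.02] 125.5 [-1.7 -0.2  3.9]
8.0 125.5 [8.14 0.04] 125.5 [-1.5  0.1  4. ]
10.0 125.5 [10.15  0.02] 125.51 [-1.4 -0.1  4. ]
12.0 125.5 [ 1.213e+01 -1.000e-02] 125.52 [-2.  -0.4  3.9]
14.0 125.5 [ 1.416e+01 -1.000e-02] 125.52 [-1.6 -0.3  4.1]
14.7 125.5 [14.71 -0.  ] 125.5 [-1.8 -0.4  3.8]
15.4 125.5 [15.42  0.  ] 125.49 [-2.4 -0.3  3.8]
16.1 125.5 [1.616e+01 1.000e-02] 125.5 [-2.  -0.4  4. ]
16.8 125.5 [1.702e+01 1.000e-02] 125.52 [-1.5 -0.1  3.6]
17.5 125.5 [17.79  0.06] 125.46 [0.1 0.  2.4]
18.2 125.5 [18.36  0.06] 125.39 [ 0.3 -0.1  2.2]
18.9 125.5 [18.91  0.08] 125.3 [ 0.2 -0.3  1. ]
  lowered to 125.1 [0.6 0.2 1.6]
19.6 125.1 [19.51  0.02] 124.88 [ 0.4 -0.1  0.1]
  lowered to 123.9 [ 1.1 -0.2  1.9]
29.6417
```

Run:
```python
from h import *
b=np.load('f0.npy');x,z=np.load('xz.npy')
for i in range(14):
    f=F()-b
    print(round(x,2),round(z,2),round(get_position()[2]-27.3,2),f.round(1))
    if f[0]<-1.5: break
    if f[2]<1.5: z-=.3
    elif f[2]>3.5: z+=.2
    x+=.3;robot.movel(W(x,z),max_speed=15)
np.save('xz.npy',[x,z]);print(get_time_s())
```

```text
19.6 123.9 124.08 [ 0.9 -0.2  2.1]
19.9 123.9 123.91 [ 0.9 -0.4  1.8]
20.2 123.9 123.8 [ 0.6 -0.5  1. ]
20.5 123.6 123.49 [ 0.5 -0.3  0.4]
20.8 123.3 123.14 [-0.1 -0.3  0.2]
21.1 123.0 122.95 [-1.4  0.   0.6]
21.4 122.7 122.74 [-3.3 -0.1  1.7]
31.6083
```

Run:
```python
from h import *
b=np.load('f0.npy');x,z=np.load('xz.npy');x=20.9
robot.movel(W(x,z),max_speed=15)
past=False;mx=0
for i in range(45):
    z-=.4;robot.movel(W(x,z),max_speed=12);f=F(4)-b;p=get_position();bz=p[2]-27.3;mx=max(mx,np.linalg.norm(f))
    print(round(z,2),round(bz,2),f.round(1))
    if np.linalg.norm(f)>14.5: print('limit');break
    if bz<117.2 and f[2]>3.5: print('bottom');break
    if z<113: break
np.save('xz.npy',[x,z]);print(mx,get_time_s(),get_width()*92)
```

```text
122.3 122.48 [-2.3  0.5  2.5]
121.9 122.13 [-2.5  1.1  3.9]
121.5 121.78 [-2.7  0.8  5.2]
121.1 121.32 [-3.4  0.4  6.5]
120.7 120.54 [-2.8 -0.5  4.9]
120.3 120.33 [-3.9 -0.5  5.1]
119.9 120.08 [-4.4 -0.7  6.3]
119.5 119.87 [-4.2 -0.2  7.2]
119.1 119.17 [-3.9 -0.7  6.3]
118.7 118.54 [-4.1 -0.7  4.7]
118.3 118.0 [-4.  -1.4  4.2]
117.9 117.57 [-4.  -0.7  2.5]
117.5 117.22 [-3.5 -0.5  2.4]
117.1 116.96 [-4.3 -0.7  1.9]
116.7 116.55 [-4.2 -0.3  1.5]
116.3 116.18 [-4.6 -0.7  0.8]
115.9 115.94 [-4.3  0.1  1.7]
115.5 115.5 [-5.  -0.2  1.7]
115.1 114.98 [-4.4  0.2  1.3]
114.7 114.78 [-4.9  0.1  2.6]
114.3 114.58 [-5.4  0.1  3.7]
bottom
8.370638572857613 37.8083 11.933488833877393
```

Run:
```python
from h import *
b=np.load('f0.npy');x,z=np.load('xz.npy')
for dx,dz in((-.4,0),(-.8,0),(-.8,-.5),(-.8,-.9)):
    robot.movel(W(x+dx,z+dz),max_speed=12);f=F()-b;print(dx,dz,round(get_position()[2]-27.3,2),f.round(1))
    if np.linalg.norm(f)>11: break
robot.movel(W(x-.8,z+.3),max_speed=12);print((F()-b).round(1))
claw.gripper_to(0.33,45);robot.pause(.2);print('open',(F()-b).round(1),get_width()*92)
p=get_position();robot.movel([p[0],p[1],p[2]+15],max_speed=40);print((F()-b).round(1))
robot.movel([p[0],p[1],p[2]+60],max_speed=80);robot.movel([p[0],p[1],340],max_speed=150);robot.pause(.3)
print(F().round(1))
robot.movep([560,-330,360],[180,0,91.5]);robot.pause(.2);d=snap('wrist');t=snap('top')
print(get_time_s(),get_position())
cv2.imwrite('pics/end.png',np.hstack([cv2.resize(d['img'][120:220,200:350],(600,400),interpolation=cv2.INTER_CUBIC)]))
```

```text
-0.4 0 114.56 [-3.7  0.2  3.6]
-0.8 0 114.55 [-1.3  0.3  3.4]
-0.8 -0.5 114.19 [-0.2  0.5  5.7]
-0.8 -0.9 113.93 [0.1 1.1 6.5]
[2.2 0.2 3.5]
open [-0.1 -0.   1.2] 30.175030562746787
[-0.  -0.1  1.4]
[-0.3 -0.1  0.2]
43.5667 [ 560.5078342  -329.69465072  358.94804545]
```

View pics/end.png

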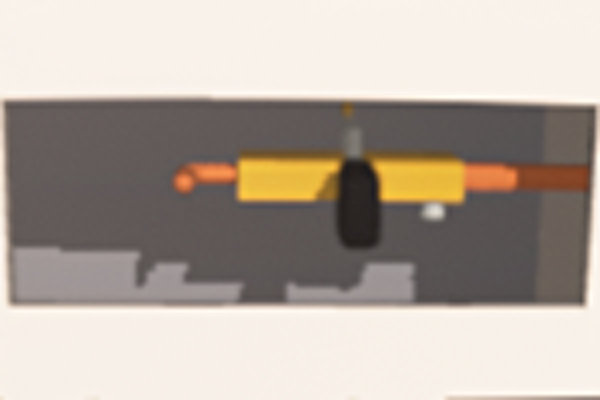

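The jig hangs upright at the slot, with the block at (358,203) over the saddle and inside the opening's outline. I'll check the height of the block's top by depth, compare the bystanders before and after, and hand in.

Run:
```python
from h import *
d=load('wrist');K=d['intrinsics'];T=np.linalg.inv(d['camera_from_world']);Z=d['z_map']
v,u=np.mgrid[:384,:512];x=u-K[0,2];y=v-K[1,2];r=np.hypot(x,y)+1e-9;th=r/K[0,0]
P=np.stack([x/r*np.tan(th)*Z,-y/r*np.tan(th)*Z,-Z],-1)@T[:3,:3].T+T[:3,3]
def at(px,py): return P[int(120+py/4),int(200+px/4)].round(1)
for n,p in dict(top1=(358,230),top2=(362,238),cover=(300,60),cover2=(300,350),sad=(270,180)).items(): print(n,at(*p))
d0=np.load('pics/w_cab.npz');df=np.abs(d0['img'].astype(int)-d['img']).max(2)>60;ys,xs=np.nonzero(df[:205]);print('changed px outside opening',((xs<190)|(xs>360)).sum(),np.c_[xs,ys][(xs<190)|(xs>360)][:8].tolist())
robot.finish_job()
```

```text
top1 [ 600.1 -329.3  175.6]
top2 [ 601.3 -331.6  176.2]
cover [ 582.3 -281.3  168. ]
cover2 [ 585.8 -368.7  168.1]
sad [ 576.2 -324.3  122.8]
changed px outside opening 882 [[47, 0], [48, 0], [49, 0], [47, 1], [48, 1], [49, 1], [437, 1], [47, 2]]
the job is handed in; nothing more can be done
```

The jig is hung on the hook, pressed home in the slot and released. The arm is clear above the cabinet, and I handed the job in at about 44 s.

- **Seating:** The bar settled 11 to 11.5 mm below where it first rested on the flat; the slot is 11 mm deep. It then pushed back at close to the hook's own stiffness, about 5 N per mm. The largest net force I read while pressing was 8.4 N, against the 18 N limit. After release, the last picture shows the grip block upright over the slot. Depth puts the block's top at about 176 mm, where 178 mm is nominal. If the jig had stuck on the spring contact it would be near 186 mm.
- **Cabinet clearance:** I saw no contact forces while lowering the jig through the opening and over the hook tip. The force readings are noisy by about 0.5 N, and during the withdrawal I read about 1.3 N up to 15 mm above the release height. That fits the missing weight of the jig (readings were zeroed with it in the grip).
- **Inconclusive check:** My before-and-after picture comparison for the bystanders told me nothing. It flagged 882 changed pixels outside the opening, and I did not trace their cause. The arm was not in exactly the same place for the two pictures, so edges shifting is a likely reason. My planned path kept away from the bystanders, but I did not confirm separately that each one is unmoved.

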